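# Put the ear defenders on their own stands

### The job

The small ear defenders have been left on the tall stand: move them to the low stand, and hang the large ear defenders on the tall stand. Each pair must end up draped squarely over the middle of its bar with the pad of the headband resting on it between the posts, one cup hanging on each side, still and let go. Do not knock over or push about the other things on the bench.

Things in the scene. Friction and masses are not known exactly. Their poses are not given: they have to be found in the camera images.
- small_muffs: Small ear defenders (grey cups, steel headband), hung on the tall stand at the start. 120 mm high, 128 mm over the cups, 180 g. Origin: centre of its underside, z up; cups at +x and -x, y is the band's width; a half turn about z changes nothing. Cups 66 mm high, 56 mm along y, inner faces 60 mm apart, empty between. Told from the other pair by size.
- large_muffs: Large ear defenders (grey cups, steel headband), standing on the bench at the start. 150 mm high, 156 mm over the cups, 260 g. Origin: centre of its underside, z up; cups at +x and -x, y is the band's width; a half turn about z changes nothing. Cups 85 mm high, 66 mm along y, inner faces 70 mm apart, empty between. Told from the other pair by size.
- small_muffs_crown (a point): Centre of the underside of the small pair's pad, which rests on a bar; 106 mm above the pair's origin, same axes. The firm rubber pad, the place to grip (across y), crowns the headband: 56 mm along x, 26 mm along y, 14 mm thick. From it the 18 mm wide steel band slopes down to the cups.
- large_muffs_crown (a point): Centre of the underside of the large pair's pad, which rests on a bar; 136 mm above the pair's origin, same axes. The firm rubber pad, the place to grip (across y), crowns the headband: 56 mm along x, 26 mm along y, 14 mm thick. From it the 18 mm wide steel band slopes down to the cups.
- tall_stand: The taller of two stands. Fixed. Dark wood base 100 mm (x) by 190 (y) by 15; two pale posts 22 x 20 mm at y = +-72 mm carry a round bar, 20 mm thick, along y. Bar top 185 mm above the bench; the posts rise 8 mm higher and leave 124 mm of bar free between them. Origin: centre of the base's underside.
- low_stand: The lower of two stands. Fixed. Dark wood base 100 mm (x) by 190 (y) by 15; two pale posts 22 x 20 mm at y = +-72 mm carry a round bar, 20 mm thick, along y. Bar top 140 mm above the bench; the posts rise 8 mm higher and leave 124 mm of bar free between them. Origin: centre of the base's underside.
- tall_stand_bar (a point): Middle of the tall stand's bar, on its top line, 185 mm above the bench; y along the bar, z up.
- low_stand_bar (a point): Middle of the low stand's bar, on its top line, 140 mm above the bench; y along the bar, z up.
- mallet: Carver's round wooden mallet standing on its head, handle up, 190 mm high, head up to 86 mm across. Bystander. Origin at the centre of its underside.
- glue: White plastic glue bottle, 58 mm across, 170 mm high, upright. Bystander. Origin under its centre.
- jar: Amber jar, 68 mm across, 100 mm high, upright. Bystander. Origin under its centre.
- disc_board: Square plywood board 110 x 110 x 20 mm with four drilled holes, lying flat. Bystander. Origin under its centre.
- bowl: Turned wooden bowl, 104 mm across, 50 mm high. Bystander. Origin under its centre.
- chisel: Wooden-handled hand tool 200 mm long, lying flat on the far side. Bystander.
- tin: Bare metal tin, 76 mm across, 110 mm high, upright. Bystander. Origin under its centre.
- sander: Cork sanding block 110 x 60 mm with a wooden grip, 54 mm high. Bystander. Origin under its centre.

How it is judged:
By the outcome, as a careful person would: the job done as asked, in the order asked, and still so for the second after the job is handed in, with the robot touching nothing.
It also fails if it takes over 59 s, if anything falls off the work surface, if the arm or the gripper's body presses on something with over 40 N, if the wrist force passes 120 N, or if a joint passes its speed limit or range.

### The arm

A 7-joint arm with a two-finger parallel gripper is mounted at the origin on the work surface. World frame = base frame: x ahead of the robot, y to its left, z up, the work surface at z = 0. Lengths are in m, angles in rad, forces in N, time in s.
With the tool pointing down it reaches from about 0.425 to 0.925 m from the base axis. Payload 6.8 kg.
Tool frame: the origin (TCP) lies between the finger pads; the fingertips stand 25 mm ahead of it and the grasp point (between the pads) lies 6 mm ahead of it; z points along the fingers, y is the line along which they close (so a half turn about z gives the same grasp; the last joint's range is limited). The gripper opens to 88 mm and grips with 3 to 60 N. Pads are 20 mm wide; open, the fingers measure 115 mm over their backs; the gripper's body (75 mm by 178 mm) begins 61 mm behind the grasp point.
Start: joints at [1.114, 0.477, 0.022, 1.555, -0.011, 1.109, -0.083], TCP at [0.231, -0.634, 0.248] pointing down, gripper open.
Joint ranges: [-2.96, 2.96], [-0.34, 2.1], [-1.41, 1.46], [0.24, 2.44], [-1.37, 4.51], [0.17, 1.92], [-2.96, 2.96]. Speed limits (rad/s): [2.39, 2.39, 3.14, 3.14, 3.14, 3.14, 3.14].

### API

Orientations are given as a 3x3 rotation matrix whose columns are the frame's x, y, z axes.
In Python, from cell import env, grab_frame, camera_model gives the robot as it stands. Calls block until the motion is done:
- env.move_to(position, orientation): joint-space move of the TCP to a pose.
- env.move_straight(position, feed=0.15, ori=None, stop_force=None): straight line of the TCP; ori=None keeps the orientation; feed is the mean speed in m/s. With stop_force (N) it stops when the force on the tool has changed by that much, and returns True; else False.
- env.goto_joints(angles): joint-space move.
- env.move_gripper(opening, grip_force=None): finger opening in m; grip_force is the grip in N (None keeps the last); returns when the fingers have stopped.
- env.sleep(seconds).
- env.inverse_kinematics(position, orientation): joint angles nearest the present ones, or None.
- env.read_state(): the state.
- grab_frame(name): name is "side" or "top"; returns the picture (480x640x3 uint8, red, green, blue); there is no depth.
- camera_model(name): a dict with "camera_matrix" (3x3 intrinsics, pixels), "rvec" (rotation vector, rad) and "tvec" (3), from world to camera coordinates, as OpenCV has them. Camera axes: x right, y down, z forward; pixel columns grow to the right and rows downward; lengths in m; the calibration is good to about 2 mm. A picture is of the moment at which its call begins. camera_model takes no time and is no camera call.
A pose or a line that the arm cannot do raises env.MotionError and nothing moves.
- env.job_done(): hands the job in; it is judged then, once.
The state is a dict: "time_s": time; "q": joint angles; "dq": joint speeds; "joint_torque": joint torques, N m; "tcp_pos": TCP position; "orientation": TCP orientation; "ft_force": force on the tool from outside, world axes, zero at the start; "ft_torque": the same for the moment, N m; "grip_width": finger opening in m; "gripper_force": force on a finger pad.
Only numpy, scipy, OpenCV 4.12 (cv2) and the standard library are available. Lean on these libraries where they do the work, as an engineer would, in place of code of your own. Each camera call takes 0.05 s, during which the arm holds its last target. There are 200 camera calls.

## Working session

There is one attempt and no reset: what is moved stays moved. The work goes in short steps, each a Python script; the robot and the scene stay as the last script left them, time stands still between calls to the robot, and variables do not carry over. Pictures are saved under pics/ and viewed, at most 10 in all, crops included, and the job is handed in when it is done.

```bash
ls; mkdir -p pics
python3 - <<'E'
from cell import *
import cv2
for n in("side","top"):
    cv2.imwrite(f"pics/{n}0.png",grab_frame(n)[:,:,::-1]); m=camera_model(n); print(n,m)
print(env.read_state()["time_s"])
E
```

```text
pics
side {'camera_matrix': array([[614.02209305,   0.        , 331.78887572],
       [  0.        , 614.02209305, 245.09829423],
       [  0.        ,   0.        ,   1.        ]]), 'rvec': array([ 0.85834584, -2.54252073,  1.06333487]), 'tvec': array([0.43240594, 0.3359902 , 1.19307862])}
top {'camera_matrix': array([[436.04075577,   0.        , 318.77089674],
       [  0.        , 436.04075577, 240.19383677],
       [  0.        ,   0.        ,   1.        ]]), 'rvec': array([ 2.17516384, -2.17564471,  0.07113764]), 'tvec': array([0.0070233 , 0.56182896, 1.10186133])}
0.1
```

View pics/side0.png

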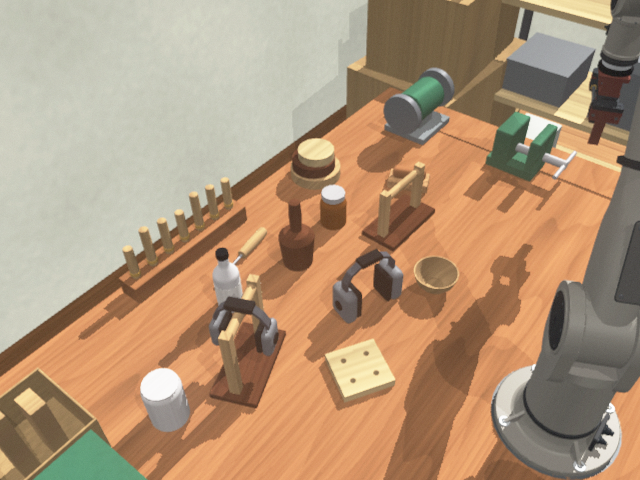

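View pics/top0.png

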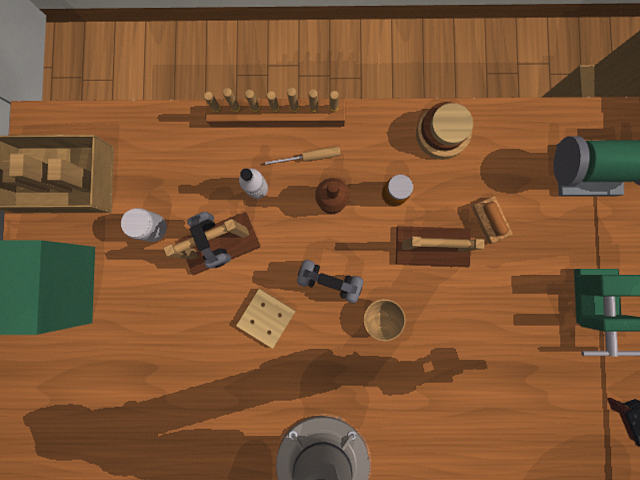

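```bash
cat > h.py <<'E'
import numpy as np, cv2
from cell import env, grab_frame, camera_model
def cam(n):
    m=camera_model(n); R=cv2.Rodrigues(m["rvec"])[0]; return m["camera_matrix"],R,m["tvec"].reshape(3)
def onz(n,uv,z):
    K,R,t=cam(n); d=R.T@np.linalg.inv(K)@np.array([*uv,1.]); c=-R.T@t
    return (c+d*(z-c[2])/d[2])
def proj(n,P):
    K,R,t=cam(n); return cv2.projectPoints(np.atleast_2d(np.array(P,float)),cv2.Rodrigues(R)[0],t,K,None)[0][:,0]
def tiles(name,spec,k=4,imgs=None):
    out=[]
    for n,x,y,w,h in spec:
        c=cv2.resize((imgs[n] if imgs else grab_frame(n)[:,:,::-1])[y:y+h,x:x+w],None,fx=k,fy=k,interpolation=cv2.INTER_CUBIC)
        for i in range(0,w,10):
            L=12 if (x+i)%50 else 24
            cv2.line(c,(i*k,0),(i*k,L),(0,255,255),1)
        for j in range(0,h,10):
            L=12 if (y+j)%50 else 24
            cv2.line(c,(0,j*k),(L,j*k),(0,255,255),1)
        cv2.putText(c,f"{n} {x},{y}",(30,40),0,.5,(255,255,255),1); out.append(c)
    cv2.imwrite(name,np.vstack([np.hstack(out[:2]),np.hstack(out[2:])]))
E
python3 - <<'E'
from h import *
im={n:cv2.imread(f"pics/{n}0.png") for n in("side","top")}
tiles("pics/a.png",[("top",160,200,100,75),("top",390,200,100,75),("top",285,245,100,75),("top",160,200,100,75)],4,im)
tiles("pics/b.png",[("side",200,270,100,75),("side",355,150,100,75),("side",320,250,100,75),("side",200,325,100,75)],4,im)
E
```

```text
(no output)
```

View pics/a.png

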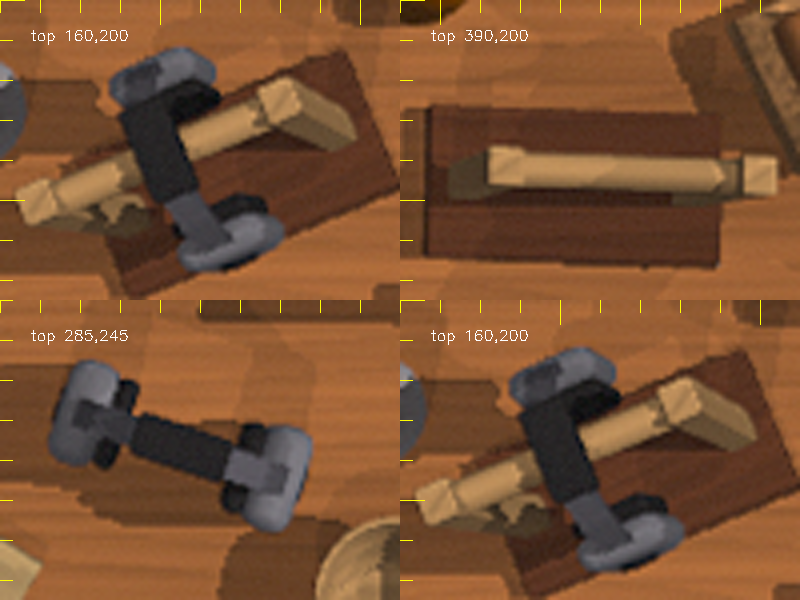

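View pics/b.png

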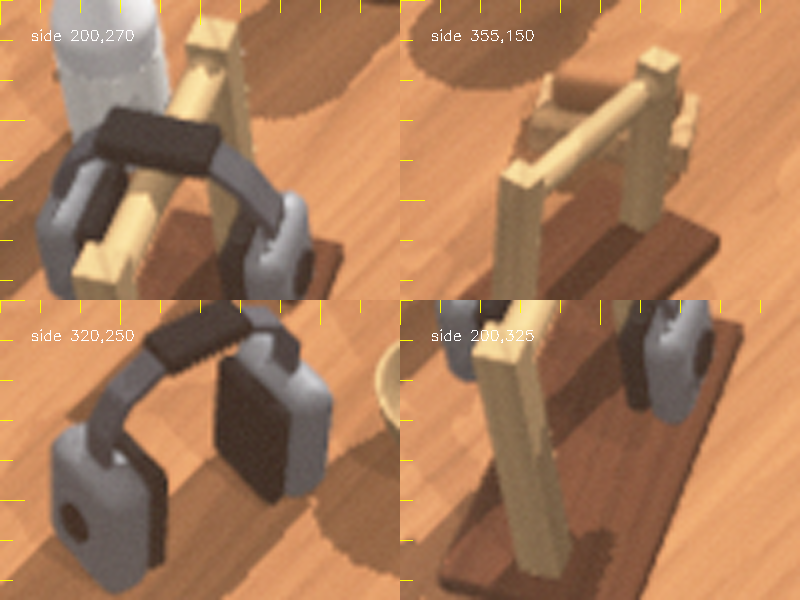

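```bash
cat > fit.py <<'E'
from h import *
f=lambda n,ox,oy,a:np.array([ox+(a[0]+.5)/4-.5, oy+(a[1]+.5)/4-.5])
D={'tallL':(.193,('top',160,200,(38,201)),('side',200,270,(103,260))),
'tallR':(.193,('top',160,200,(282,101)),('side',200,270,(213,38))),
'lowL':(.148,('top',390,200,(107,165)),('side',355,150,(124,176))),
'lowR':(.148,('top',390,200,(360,175)),('side',355,150,(260,62))),
'smallpad':(.196,('top',160,200,(158,150)),('side',200,270,(159,138))),
'largepad':(.146,('top',285,245,(181,148)),('side',320,250,(197,36)))}
for k,(z,a,b) in D.items():
    print(k,*[np.round(onz(n,f(n,x,y,p),z),4) for n,x,y,p in (a,b)])
for nm,z,pts in [('small',.199,((143,108),(175,197))),]:
    p=[onz('top',f('top',160,200,q),z) for q in pts]; d=p[1]-p[0]; print(nm,np.degrees(np.arctan2(d[1],d[0])))
p=[onz('top',f('top',285,245,q),.15) for q in((135,130),(227,167))]; d=p[1]-p[0]; print('large',np.degrees(np.arctan2(d[1],d[0])),np.linalg.norm(d))
E
python3 fit.py
```

```text
tallL [0.5274 0.3324 0.193 ] [0.529  0.3325 0.193 ]
tallR [0.5823 0.1994 0.193 ] [0.5813 0.2033 0.193 ]
lowL [ 0.5502 -0.2173  0.148 ] [ 0.5484 -0.2153  0.148 ]
lowR [ 0.5444 -0.3608  0.148 ] [ 0.5427 -0.3583  0.148 ]
smallpad [0.5551 0.2662 0.196 ] [0.5563 0.2671 0.196 ]
largepad [ 0.4576 -0.02    0.146 ] [ 0.4579 -0.0174  0.146 ]
small -159.13298606113045
large -111.81595773430905 0.05607021570400397
```

```bash
cat >> h.py <<'E'
def boxpts(c,yaw,x0,x1,y0,y1,z0,z1):
    a=np.radians(yaw);R=np.array([[np.cos(a),-np.sin(a)],[np.sin(a),np.cos(a)]])
    return [np.array([*(R@[x,y]+c[:2]),z+c[2]]) for z in(z0,z1) for x,y in((x0,y0),(x1,y0),(x1,y1),(x0,y1))]
def muffs(c,yaw,crown,out,inn,hy,h):   # c: crown point
    o=np.array([c[0],c[1],c[2]-crown])
    return [boxpts(o,yaw,-.028,.028,-.013,.013,crown,crown+.014)]+[boxpts(o,yaw,*sorted((s*inn,s*out)),-hy,hy,0,h) for s in(1,-1)]
small=lambda c,y:muffs(c,y,.106,.064,.030,.028,.066)
large=lambda c,y:muffs(c,y,.136,.078,.035,.033,.085)
def stand(c,yaw,top):
    return [boxpts(np.array([*c,0]),yaw,-.011,.011,*sorted((s*.062,s*.082)),.015,top+.008) for s in(1,-1)]+[boxpts(np.array([*c,0]),yaw,-.05,.05,-.095,.095,0,.015)]
def overlay(n,img,x,y,w,h,boxes,k=4):
    c=cv2.resize(img[y:y+h,x:x+w],None,fx=k,fy=k,interpolation=cv2.INTER_CUBIC)
    for b in boxes:
        p=((proj(n,b)-[x,y]+.5)*k-.5)
        for i in range(4):
            for s,e in((i,(i+1)%4),(i+4,(i+1)%4+4),(i,i+4)):
                cv2.line(c,tuple(int(v) for v in p[s]),tuple(int(v) for v in p[e]),(0,255,0) if s>3 else (255,255,0),1)
    return c
TALL=np.array([.5550,.2670]);TY=22.6;LOW=np.array([.5464,-.288]);LY=-2.3;LG=np.array([.4577,-.0188]);GY=68.2
E
python3 - <<'E'
from h import *
im={n:cv2.imread(f"pics/{n}0.png") for n in("side","top")}
sm=small([.5557,.2667,.185],22);lg=large([*LG,.136],GY);ta=stand(TALL,TY,.185);lo=stand(LOW,LY,.14)
T=[overlay('top',im['top'],160,200,88,75,sm+ta,3),overlay('top',im['top'],390,200,88,75,lo,3),overlay('top',im['top'],290,245,88,75,lg,3)]
S=[overlay('side',im['side'],205,270,88,125,sm+ta,3),overlay('side',im['side'],355,150,88,125,lo,3),overlay('side',im['side'],325,240,88,125,lg,3)]
cv2.imwrite("pics/o.png",np.vstack([np.hstack(T),np.hstack(S)]))
E
```

```text
(no output)
```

View pics/o.png

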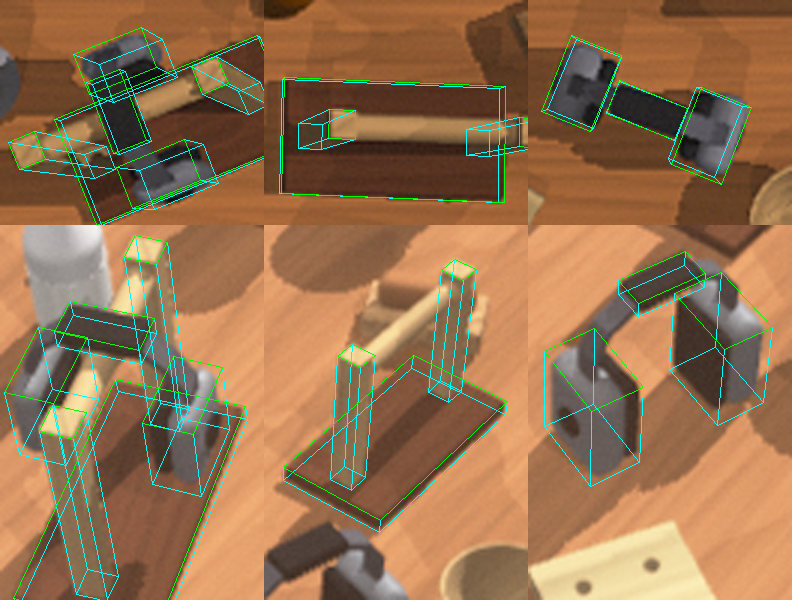

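```bash
cat >> h.py <<'E'
def ori(yaw,s):
    a=np.radians(yaw+90); y=s*np.array([np.cos(a),np.sin(a),0]); z=np.array([0,0,-1.]); return np.column_stack([np.cross(y,z),y,z])
E
python3 - <<'E'
from h import *
print(env.read_state()["orientation"].round(2) if hasattr(env.read_state()["orientation"],'round') else env.read_state()["orientation"])
for s in(1,-1):
  for n,p,y,z in(("tall",TALL,22.3,.213),("tall up",TALL,22.3,.39),("low",LOW,LY,.168),("lowup",LOW,LY,.37),("lg",LG,GY,.164),("lg",LG,GY-180,.164),("lgup",LG,GY-180,.39),("lgup",LG,GY,.39)):
    q=env.inverse_kinematics([*p,z],ori(y,s)); print(s,n,None if q is None else np.round(q,2))
E
```

```text
[[ 0.94  0.34 -0.  ]
 [ 0.34 -0.94  0.  ]
 [-0.   -0.   -1.  ]]
1 tall [ 0.14  0.61 -0.99  1.69  0.55  1.15  0.96]
1 tall up [ 0.14  0.44 -0.99  1.46  0.37  1.43  1.11]
1 low [ 0.85  0.55 -0.63  1.74  0.38  0.98  1.6 ]
1 lowup [ 0.86  0.36 -0.64  1.51  0.22  1.34  1.73]
1 lg [ 0.87  0.48 -1.17  2.08  0.56  0.94  2.15]
1 lg [ 0.4   0.28 -0.56  2.11  0.21  0.8  -0.67]
1 lgup [ 0.51  0.04 -0.61  1.81  0.02  1.3  -0.49]
1 lgup [ 1.08  0.12 -1.24  1.79  0.12  1.31  2.57]
-1 tall [ 0.03  0.53 -0.8   1.7   0.42  1.09 -2.08]
-1 tall up [ 0.16  0.45 -1.01  1.46  0.38  1.44 -2.04]
-1 low [ 0.42  0.47 -0.05  1.77  0.03  0.91 -1.25]
-1 lowup [ 0.45  0.3  -0.08  1.54  0.03  1.31 -1.25]
-1 lg [ 0.4   0.28 -0.56  2.11  0.21  0.8  -0.67]
-1 lg [ 0.87  0.48 -1.17  2.08  0.56  0.94  2.15]
-1 lgup [ 1.08  0.12 -1.24  1.79  0.12  1.31  2.57]
-1 lgup [ 0.51  0.04 -0.61  1.81  0.02  1.3  -0.49]
```

```bash
cat > s1.py <<'E'
from h import *
C=np.array([.5557,.2667]); O=ori(22.0,1)
s=env.read_state(); p=s["tcp_pos"]
env.move_straight([p[0],p[1],.36],feed=.25)
env.move_to([*C,.36],O); env.move_gripper(.06)
print(env.move_straight([*C,.213],feed=.15,stop_force=8), env.read_state()["tcp_pos"], env.read_state()["time_s"])
env.move_gripper(0.0,grip_force=25)
s=env.read_state(); print(s["grip_width"],s["gripper_force"],s["ft_force"])
if s["grip_width"]>.02:
    env.move_straight([*C,.37],feed=.15)
    s=env.read_state(); print(s["grip_width"],s["ft_force"],s["time_s"])
import cv2
cv2.imwrite("pics/side1.png",grab_frame("side")[:,:,::-1]);cv2.imwrite("pics/top1.png",grab_frame("top")[:,:,::-1])
cv2.imwrite("pics/c1.png",cv2.resize(cv2.imread("pics/side1.png")[150:420,100:460],None,fx=2,fy=2))
E
python3 s1.py
```

```text
False [0.55614869 0.26720262 0.21404462] 5.8
0.0254644498178621 24.832481145858765 [0.19592076 0.76156874 1.88829739]
0.025874493358851714 [-0.36884603  0.39433625 -2.23184937] 7.625
```

View pics/c1.png

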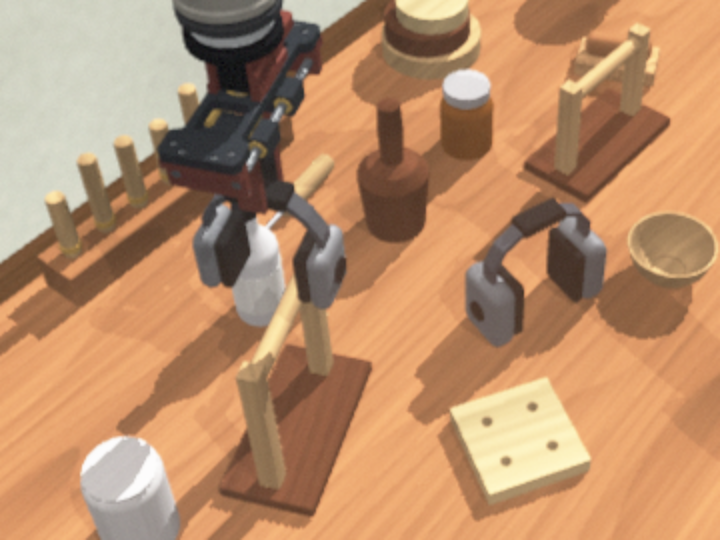

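```bash
cat > s2.py <<'E'
from h import *
O=ori(LY,1)
env.move_straight([*LOW,.37],feed=.25,ori=O)
env.move_straight([*LOW,.178],feed=.15)
print(env.move_straight([*LOW,.1655],feed=.03,stop_force=4))
s=env.read_state(); print(s["tcp_pos"],s["ft_force"],s["time_s"])
env.move_gripper(.056); env.sleep(.3)
env.move_straight([*LOW,.30],feed=.15)
print(env.read_state()["time_s"],env.read_state()["ft_force"])
for n in("side","top"): cv2.imwrite(f"pics/{n}2.png",grab_frame(n)[:,:,::-1])
cv2.imwrite("pics/c2.png",np.hstack([cv2.resize(cv2.imread(f"pics/{n}2.png")[y:y+150,x:x+100],None,fx=4,fy=4) for n,x,y in(("side",345,130),("top",390,180))]))
E
python3 s2.py
```

```text
True
[ 0.54670275 -0.28818457  0.16794515] [-0.53403576  0.70167753  4.61480317] 11.9083
13.9 [-0.39225346 -0.24345894  0.05509238]
```

View pics/c2.png

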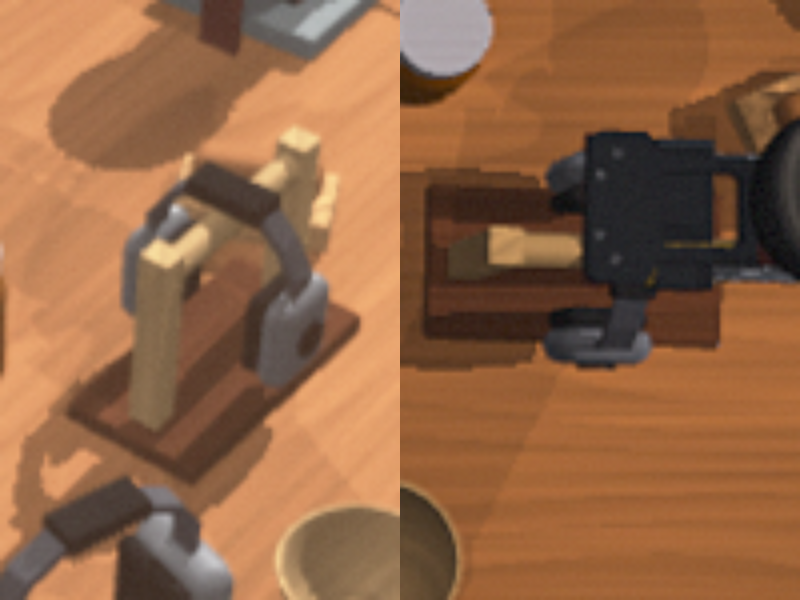

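```bash
cat > s3.py <<'E'
from h import *
O=ori(GY,1)
env.move_straight([*LOW,.36],feed=.2)
env.move_straight([*LG,.30],feed=.2,ori=O)
print(env.move_straight([*LG,.164],feed=.15,stop_force=8), env.read_state()["tcp_pos"])
env.move_gripper(0.0,grip_force=30)
s=env.read_state(); print(s["grip_width"],s["gripper_force"],s["ft_force"],s["time_s"])
if s["grip_width"]>.02:
    env.move_straight([*LG,.395],feed=.15)
    env.move_straight([*TALL,.395],feed=.2,ori=ori(TY,1))
    env.sleep(.3); s=env.read_state(); print(s["tcp_pos"],s["grip_width"],s["ft_force"],s["time_s"])
for n in("side","top"): cv2.imwrite(f"pics/{n}3.png",grab_frame(n)[:,:,::-1])
im={n:cv2.imread(f"pics/{n}3.png") for n in("side","top")}
p=s["tcp_pos"]
a=overlay('side',im['side'],170,200,133,150,large([p[0],p[1],p[2]-.028],TY),3)
b=overlay('side',im['side'],345,130,130,150,small([*LOW,.14],LY)+stand(LOW,LY,.14),3)
cv2.imwrite("pics/c3.png",np.hstack([a,b]))
E
python3 s3.py
```

```text
False [ 0.45830829 -0.01865176  0.16467571]
0.02599907522529846 29.375196397304535 [ 0.51189048 -0.98560255  1.23118482] 17.6917
[0.55508622 0.26654606 0.39511453] 0.02609463670168976 [-0.50253146 -0.64493187 -3.09213646] 21.3417
```

View pics/c3.png

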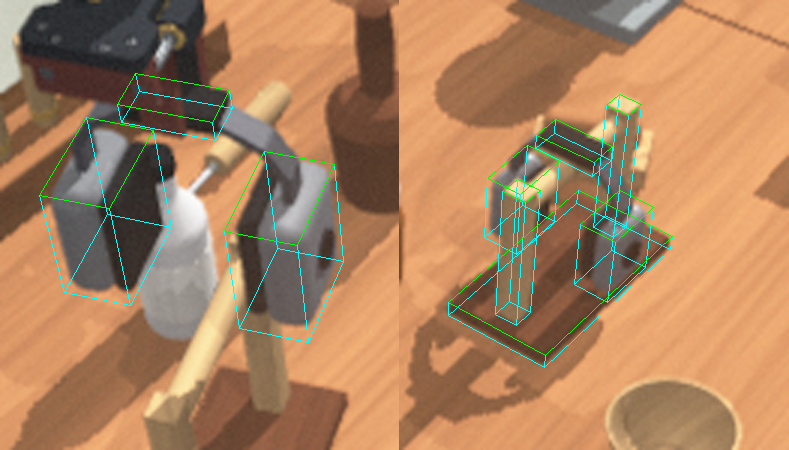

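```bash
cat > s4.py <<'E'
from h import *
g=onz('top',(246,175),.17)[:2]; t=onz('top',(137,222),.11)[:2]
a=np.radians(TY);R=np.array([[np.cos(a),-np.sin(a)],[np.sin(a),np.cos(a)]])
print("in stand frame: glue",R.T@(g-TALL),"tin",R.T@(t-TALL))
G=np.abs(R.T@(g-TALL))-[.078,.033]; d=np.linalg.norm(np.maximum(G,0))-.029; print("clearance",d)
if d<.006: raise SystemExit
O=ori(TY,1)
env.move_straight([*TALL,.223],feed=.12)
print(env.move_straight([*TALL,.2105],feed=.03,stop_force=4))
s=env.read_state(); print(s["tcp_pos"],s["ft_force"],s["time_s"])
env.move_gripper(.056); env.sleep(.3)
env.move_straight([*TALL,.36],feed=.15)
env.move_to([.45,-.02,.40],O)
env.sleep(.5); print(env.read_state()["time_s"],env.read_state()["ft_force"])
for n in("side","top"): cv2.imwrite(f"pics/{n}4.png",grab_frame(n)[:,:,::-1])
im={n:cv2.imread(f"pics/{n}4.png") for n in("side","top")}
q=[overlay('side',im['side'],180,250,133,150,large([*TALL,.185],TY)+stand(TALL,TY,.185),3),overlay('top',im['top'],130,180,130,150,large([*TALL,.185],TY),3)]
cv2.imwrite("pics/c4.png",np.hstack(q))
E
python3 s4.py
```

```text
in stand frame: glue [ 0.09543751 -0.14465137] tin [0.10757042 0.14399529]
clearance 0.08400484517349067
True
[0.55508148 0.2670689  0.21289403] [-0.62025076 -0.46979433  4.0061413 ] 23.4083
27.175 [ 0.68954411  0.29687795 -0.31448727]
```

View pics/c4.png

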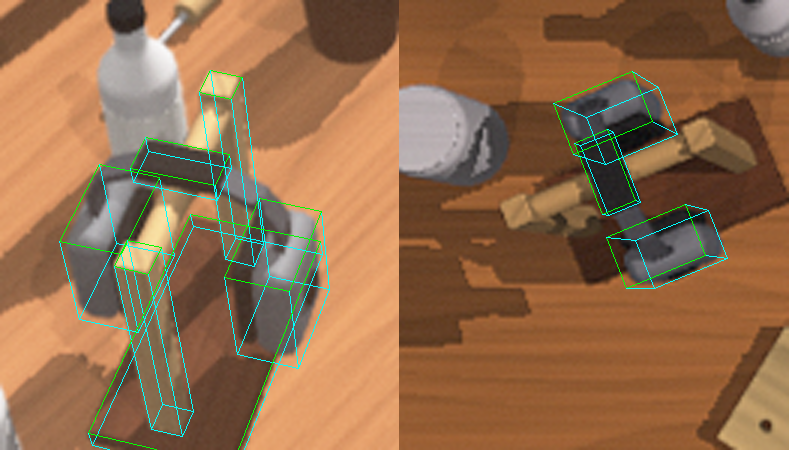

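View pics/top4.png

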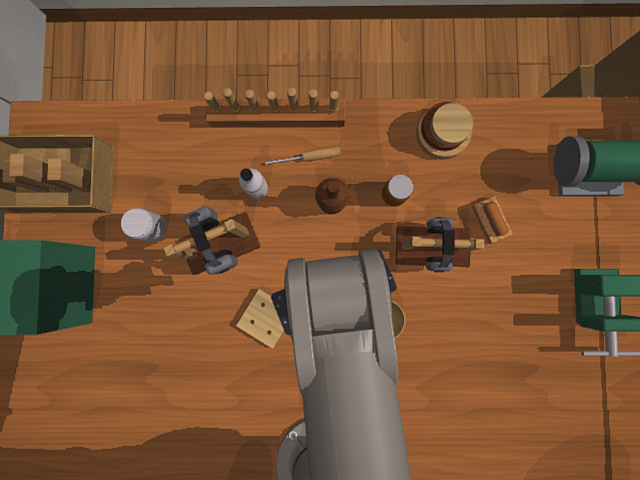

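Run:
```python
from h import *
im=cv2.imread("pics/top4.png"); print(proj('top',[[*LOW,.154]]))
m=(im.max(2)<48)[222:262,425:470]; ys,xs=np.nonzero(m[:, :]); print(np.median(xs)+425,np.median(ys)+222,len(xs))
env.job_done()
```

```text
[[448.25277475 242.34365065]]
444.0 240.0 492
the job is handed in; nothing more can be done
```

The small ear defenders now hang on the low stand and the large ones on the tall stand, both released, and the job was handed in at about 27 s. The last images show both draped over their bars and the other things on the bench where they were. The final pixel check on the small pair, taken in the same step as the hand-in, read about 4 px off the bar's middle, and I did not follow it up.

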